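# Steady the rocking stand and set the tumbler on it

## Robot

A 6-joint arm with a two-finger parallel gripper is mounted at the origin on the work surface. World frame = base frame: x ahead of the robot, y to its left, z up, the work surface at z = 0. Lengths are in m, angles in rad, forces in N, time in s.
With the tool pointing down it reaches from about 0.35 to 0.975 m from the base axis. Payload 4.9 kg.
Tool frame: the origin (TCP) lies at the very end of the fingers, on their centre line; the grasp point (between the pads) lies manip.grip_point_offset behind it (manip.grip_point_offset is the distance from the TCP to the grasp point, in m); z points along the fingers, y is the line along which they close (so a half turn about z gives the same grasp; the last joint's range is limited). The gripper opens to 85 mm and grips with 20 to 120 N. Pads are 22 mm wide; open, the fingers measure 114 mm over their backs; the gripper's body (76 mm by 85 mm) begins 54 mm behind the grasp point. The pads swing forward as they close: fully open they stand 13 mm farther back than shut.
Start: joints at [-1.395, 0.053, 1.613, -0, 1.476, -0.119], TCP at [0.182, -0.598, 0.231] pointing down, gripper open.
Joint ranges: [-3.01, 3.01], [-1.01, 2.22], [0.06, 2.58], [-1.02, 4.17], [0.09, 2.62], [-3.14, 3.14]. Speed limits (rad/s): [2.57, 2.57, 3.14, 3.14, 3.14, 3.14].

## Interface

Orientations are given as a unit quaternion [w, x, y, z].
In Python, from plant import manip gives the robot as it stands.
- The arm moves only by the shell command python3 -m crank 'ROWS' [OPENING]. ROWS is JSON, a list of rows, each an object of numbers: "x", "y", "z": the shift along the tool's x, y, z in cm; "turn": the turn about the tool's z in rad. In form: [{"x": .., "y": .., "z": .., "turn": ..}, ...]. A call has 1 to 5 rows; each row shifts and turns the commanded pose from where the row before left it, along the tool's axes as they then stand; what a row does not reach is not made up. A row lasts 1/10 s, in which the tool goes at most 50 mm and 8.59 degrees, less where a joint would pass 70% of its speed; a pose out of reach is approached as far as the arm can. A call with a gripper value outside its range is refused whole. OPENING is the opening in per cent of the stroke, from 0 (shut) to 100 (fully open), set as the call begins (- or left out, the last holds). The fingers move at their own pace and stop on an object; the grip force is fixed at half the most. Time passes only in rows, so rows that do not move let the fingers close. It gives the time, the measured TCP pose, the force, the opening and the grip force at its end, in the units of the state.
- manip.state(): the state, without advancing time (a new reading comes with each control period).
- manip.grab_frame(name): name is "scene" or "top"; returns (picture, depth): 384x512x3 uint8, red, green, blue; 384x512 float32, m along the optical axis (not along the pixel's ray), 0 where there is no reading.
- manip.camera_model(name): a dict with "mtx" (3x3 intrinsics, pixels), "world_to_cam" (4x4, takes a point from world to camera coordinates). Camera axes: x right, y down, z forward; pixel columns grow to the right and rows downward; lengths in m; the calibration is good to about 2 mm. A picture is of the moment at which its call begins. camera_model takes no time and is no camera call.
- manip.job_done(): hands the job in; it is judged then, once.
The state is a dict: "time": time; "joint_pos": joint angles; "joint_vel": joint speeds; "joint_efforts": joint torques, N m; "tool_pos": TCP position; "tool_rot": TCP orientation; "contact_force": force on the tool from outside, world axes, zero at the start; "ft_torque": the same for the moment, N m; "gripper_width": opening from 0.0 (shut) to 1.0 (fully open); "grasp_force": force on a finger pad.
Only numpy, scipy, OpenCV 4.12 (cv2) and the standard library are available. Lean on these libraries where they do the work, as an engineer would, in place of code of your own. Each camera call takes 0.05 s, during which the arm holds its last target. There are 200 camera calls.

## Task

The low steel stand rocks on the uneven tiles. Feel which of its two front levelling screws has a foot hanging in the air and wind it until all four feet bear on the tiles and the stand no longer rocks; let go of it, and then set the glass tumbler gently upright inside the ring in the middle of the stand. Never press a foot hard onto the tiles, do not shove the stand about, and leave the jar, green lid, bowl and salt shaker beside it where they are.

Things in the scene. Friction and masses are not known exactly. Their poses are not given: they have to be found in the camera images.
- stand: low galvanised steel stand, loose, 3.3 to 4.2 kg: deck 210 x 210 x 10 mm on four feet with round rubber ends, at x, y = +-85 mm in its frame. Origin: middle of the square at the height of the foot bottoms; x points to the rear edge (with a 24 mm upstand), y to its left, z up; deck top at z = 50 mm. Rear feet (x = +85) are fixed, front feet (x = -85, the robot's side) are screws under the knobs
- stand_mid (a point): centre of the ring (86 mm across) embossed on the stand's deck, on the deck surface; axes as the stand. The stand is a little heavier at the rear: both rear feet and one front foot stand on the tiles, the other front foot hangs free (the uneven tiles' heights are not told)
- knob_l (a point): round ribbed black knob of the front left screw (stand x = -85, y = +85): 32 mm across, 28 mm high, top 36 mm and lower rim 8 mm above the deck. The point is on its axis at half height, 14 mm below its top; z up. The knob stays at this height on the stand while its foot moves: clockwise from above winds the foot DOWN, 10 mm per turn (1.59 mm per rad). Stays where left; 5.5 rad free either way
- knob_r (a point): the same knob at the front right corner (stand x = -85, y = -85), over the front right foot; also clockwise = foot down. If the foot under a knob hangs, a push of 4 to 9 N straight down on the knob's top rocks that corner down by the gap (1 to 7 mm) until the foot lands, and it springs back when let go; a knob whose foot bears gives less than 1 mm under 9 N (do not push over 15 N)
- foot_l: front left screw foot, 20 mm round rubber end, moved by knob_l; origin at its lowest point, moving with it. The rubber yields: from the knob angle at which a hanging foot first touches (stand not pushed), about 1.4 mm more of travel shares the load evenly (or 1.15 mm more than a gap felt under 8 to 9 N of push); beyond some 2.5 mm the other front foot lifts
- foot_r: front right screw foot, moved by knob_r; likewise
- rear_foot_l: rear left foot, fixed to the stand (x = +85, y = +85 mm); origin at its lowest point
- rear_foot_r: rear right foot, fixed to the stand (x = +85, y = -85 mm); origin at its lowest point
- tumbler: the same glass tumbler; origin at the centre of its underside, z up along its axis
- tumbler_mid (a point): centre (half-way up, on the axis) of the open glass tumbler: 105 mm high, 58 mm across the rim and narrower at the foot, wall 4 mm, 0.15 to 0.31 kg, standing upright on the worktop to one side of the stand (a capped clear jar of like size stands on the other side); z up along its axis. Grip it across its outside from above
- jar: capped clear plastic jar, 64 mm across, 100 mm high; bystander, origin at the centre of its underside
- silicone_lid: green silicone lid lying on the worktop to the right and nearer the robot, 110 mm across with a small knob, bystander
- katori: steel bowl 90 mm across, left of the stand, bystander
- shaker: small salt shaker, 40 mm across, 75 mm high, to the left and nearer the robot, bystander
Things that resemble listed ones, but are neither listed nor needed, are in the scene too. Leave any orange or purple look-alike of the tumbler alone.

How it is judged:
On the way:
1. the stand, let go of, bears on all four feet (contact force between each of foot_l, foot_r, rear_foot_l, rear_foot_r and anything else above 1 N and contact force between stand and the arm below 0.05 N and contact force between stand and tumbler below 0.05 N), for 0.4 s.
At the end, for the whole second after the job is handed in: Each of the stand's four feet carries more than 1 N and the stand is at rest; the tumbler stands upright (within 0.08 rad) and still on the deck, its axis within 30 mm of the ring's centre; the robot touches nothing (contact force between each of foot_l, foot_r, rear_foot_l, rear_foot_r and anything else above 1 N and horizontal distance between tumbler_mid and stand_mid below 0.03 m and z of tumbler_mid in the frame of stand between 0.095 and 0.11 m and angle between tumbler_mid's own z axis and vertical below 0.08 rad and linear speed of tumbler below 0.02 m/s and angular speed of stand below 0.05 rad/s).
It fails at once if a foot is pressed onto the tiles with more than 40 N (contact force between any of foot_l, foot_r, rear_foot_l, rear_foot_r and anything else above 40 N).
It fails at once if the stand is shoved or lifted more than 30 mm (distance of stand from where it was at the start of the episode above 0.03 m).
It fails at once if the tumbler is tipped over (angle between tumbler_mid's own z axis and vertical above 0.5 rad).
It fails at once if the tumbler is knocked onto the stand with more than 35 N (contact force between tumbler and stand above 35 N).
It fails at once if another thing is moved more than 30 mm (distance of any of jar, silicone_lid, katori, shaker from where it was at the start of the episode above 0.03 m).
It also fails if it takes over 72 s, if anything falls off the work surface, if the arm or the gripper's body presses on something with over 40 N, if the wrist force passes 120 N, or if a joint passes its speed limit or range.

## Working session

There is one attempt and no reset: what is moved stays moved. The work goes in short steps, Python scripts to look and compute and a shell command to move; the robot and the scene stay as the last step left them, time stands still between calls to the robot, and variables do not carry over. Pictures are saved under pics/ and viewed, at most 10 in all, crops included, and the job is handed in when it is done.

```bash
mkdir -p pics; ls; python3 - <<'E'
from plant import manip
import cv2,numpy as np
s=manip.state();print({k:np.round(v,3) for k,v in s.items()},manip.grip_point_offset)
for n in("scene","top"):
    im,d=manip.grab_frame(n);cv2.imwrite(f"pics/{n}0.png",cv2.cvtColor(im,cv2.COLOR_RGB2BGR));np.savez(f"{n}0.npz",im=im,d=d)
    c=manip.camera_model(n);print(n,np.round(c["mtx"],1).tolist(),np.round(c["world_to_cam"],3).tolist())
E
```

```text
pics
{'time': np.float64(0.0), 'joint_pos': array([-1.395,  0.053,  1.614, -0.   ,  1.476, -0.119]), 'joint_vel': array([ 0.   ,  0.001,  0.   , -0.001,  0.001, -0.001]), 'joint_efforts': array([ 0.0000e+00, -3.9368e+01, -3.7018e+01, -0.0000e+00,  7.0000e-03,
        0.0000e+00]), 'tool_pos': array([ 0.181, -0.597,  0.23 ]), 'tool_rot': array([-0.001,  0.989,  0.147, -0.   ]), 'contact_force': array([ 0.155, -0.442,  0.522]), 'ft_torque': array([-0.01 ,  0.01 ,  0.023]), 'grasp_force': np.float64(0.0), 'gripper_width': np.float64(0.998)} 0.0187
scene [[389.9, 0.0, 254.2], [0.0, 389.9, 192.5], [0.0, 0.0, 1.0]] [[-0.759, 0.651, -0.005, 0.435], [0.474, 0.548, -0.689, -0.176], [-0.446, -0.525, -0.724, 1.436], [0.0, 0.0, 0.0, 1.0]]
top [[477.7, 0.0, 256.2], [0.0, 477.7, 193.3], [0.0, 0.0, 1.0]] [[0.003, -1.0, -0.012, -0.024], [-0.992, -0.002, -0.126, 0.539], [0.126, 0.012, -0.992, 1.459], [0.0, 0.0, 0.0, 1.0]]
```

View pics/scene0.png

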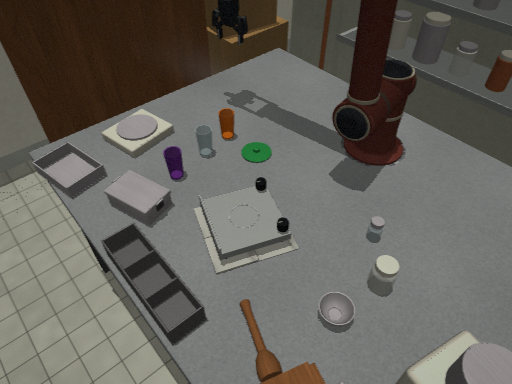

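View pics/top0.png

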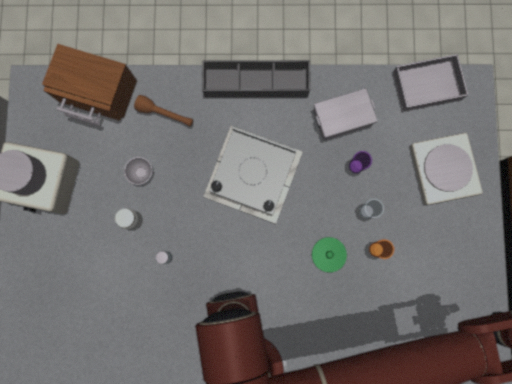

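The scene view shows the stand with black knobs at about (261,184) and (283,225), and the clear tumbler at (205,140). In the top view the knobs are at (216,186) on the left and (269,206) on the right, the ring at (253,171) and the tumbler near (370,210).

```bash
cat >h.py <<'E'
import numpy as np,cv2
from plant import manip
def ray(n,u,v):
    c=manip.camera_model(n);T=np.linalg.inv(c["world_to_cam"]);d=T[:3,:3]@np.linalg.inv(c["mtx"])@[u,v,1];return T[:3,3],d
def plane(n,u,v,z):
    o,d=ray(n,u,v);return o+d*(z-o[2])/d[2]
def cloud(n,d):
    v,u=np.mgrid[:384,:512];c=manip.camera_model(n);T=np.linalg.inv(c["world_to_cam"])
    p=np.stack([u,v,np.ones_like(u)],-1)@np.linalg.inv(c["mtx"]).T*d[...,None];return p@T[:3,:3].T+T[:3,3]
def proj(n,p):
    c=manip.camera_model(n);q=c["mtx"]@(c["world_to_cam"]@[*p,1])[:3];return q[:2]/q[2]
E
python3 - <<'E'
from h import *
D={n:np.load(n+"0.npz") for n in("top","scene")}
P=cloud("top",D["top"]["d"]);im=D["top"]["im"]
print("work",P[300,150],"deck",P[150,250],P[175,235],P[185,270])
for nm,(u,v) in dict(L=(216,186),R=(269,206)).items():
    sub=np.zeros((384,512),np.uint8);sub[v-11:v+12,u-11:u+12]=1
    m=((im.max(2)<60)&(sub>0));pts=P[m];zt=np.percentile(pts[:,2],[5,50,95])
    t=pts[pts[:,2]>zt[2]-.006]
    vv,uu=np.where(m&(P[...,2]>zt[2]-.006))
    print(nm,m.sum(),zt,"top",t.mean(0),t.min(0),t.max(0),"ray",plane("top",uu.mean(),vv.mean(),zt[2]-.002))
# deck plane
m=(abs(P[...,0]-P[171,253,0])<.06)&(abs(P[...,1]-P[171,253,1])<.06)
q=P[m];A=np.c_[q[:,:2]-q[:,:2].mean(0),np.ones(len(q))];s=np.linalg.lstsq(A,q[:,2],rcond=None)[0];print("deckplane",s,q.mean(0))
# tall things
for nm,(u,v) in dict(tum=(370,210),jar=(126,218),shak=(162,258),bowl=(138,171),lid=(329,254),orange=(377,249),purple=(356,166)).items():
    q=P[v-20:v+21,u-22:u+23].reshape(-1,3);q=q[(q[:,2]>.02)&(q[:,2]<.3)] if nm!="lid" else q[(q[:,2]>.003)&(q[:,2]<.3)]
    print(nm,len(q),np.round(q.mean(0),3),np.round(q.min(0),3),np.round(q.max(0),3))
big=np.hstack([cv2.resize(D["top"]["im"][190:230,345:395],None,fx=8,fy=8),cv2.resize(D["scene"]["im"][118:168,180:230],None,fx=8,fy=8)[:320]])
cv2.imwrite("pics/t.png",big[...,::-1])
E
```

```text
work [ 0.20678025  0.30895459 -0.00452296] deck [ 0.67054095 -0.00297059  0.06179099] [0.59323717 0.04334489 0.05378603] [ 0.56134055 -0.06502133  0.0590542 ]
L 52 [0.09090159 0.09467355 0.10079813] top [0.54990927 0.09763556 0.09773937] [0.54056817 0.08830218 0.09491223] [0.56173369 0.10985429 0.10207114] ray [0.54975672 0.0975294  0.09879813]
R 28 [0.09155752 0.09502181 0.09814982] top [ 0.49088119 -0.05792696  0.09533953] [ 0.48374332 -0.07036102  0.09215943] [ 0.50170762 -0.04947086  0.0992654 ] ray [ 0.49079974 -0.05791811  0.09614982]
deckplane [ 0.00602632 -0.00331045  0.05943816] [ 0.60421932 -0.0125364   0.05943816]
tum 289 [ 0.488 -0.375  0.074] [ 0.46  -0.399  0.02 ] [ 0.514 -0.342  0.114]
jar 448 [0.454 0.36  0.085] [0.425 0.336 0.02 ] [0.485 0.396 0.109]
shak 172 [0.34  0.255 0.065] [0.322 0.238 0.02 ] [0.359 0.277 0.083]
bowl 307 [0.614 0.356 0.033] [0.566 0.306 0.02 ] [0.654 0.394 0.051]
lid 1122 [ 0.35 -0.25  0.01] [ 0.289 -0.321  0.003] [ 0.414 -0.181  0.03 ]
orange 295 [ 0.367 -0.401  0.076] [ 0.34  -0.427  0.021] [ 0.393 -0.369  0.111]
purple 306 [ 0.633 -0.342  0.074] [ 0.603 -0.369  0.02 ] [ 0.659 -0.312  0.111]
```

View pics/t.png

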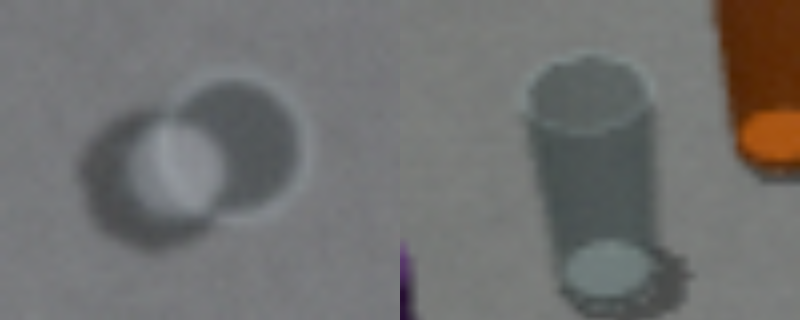

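The crop shows the tumbler upright: rim centre at about top-view (375,208) and scene-view (203.5,130), foot at top-view (367,211) and scene-view (206,152).

```bash
python3 - <<'E'
from h import *
print("tum",plane("top",375,208.1,.105),plane("top",367.2,210.9,.002),plane("scene",203.5,129.9,.105),plane("scene",206,151.75,.002))
D=np.load("scene0.npz");im=D["im"]
for u,v in((261,184),(283,225)):
    m=np.zeros((384,512),bool);m[v-12:v+13,u-12:u+13]=1;m&=im.max(2)<70
    vv,uu=np.where(m);print(m.sum(),uu.min(),uu.max(),vv.min(),vv.max(),"centre of blob z=.082",plane("scene",(uu.min()+uu.max())/2,(vv.min()+vv.max())/2,.082))
print("ring top",plane("top",253,171,.0594),"ring scene",plane("scene",245,216,.0594))
big=np.hstack([cv2.resize(np.load("top0.npz")["im"][120:225,200:305],None,fx=4,fy=4,interpolation=2),cv2.resize(im[170:245,235:325],None,fx=4,fy=4,interpolation=2)[:300].copy() if 0 else cv2.copyMakeBorder(cv2.resize(im[170:245,235:325],None,fx=4,fy=4,interpolation=2),0,120,0,0,0)])
cv2.imwrite("pics/k.png",big[...,::-1])
E
```

```text
tum [ 0.48625487 -0.37437093  0.105     ] [ 0.4872172  -0.37387811  0.002     ] [ 0.49062635 -0.361152    0.105     ] [ 0.48767949 -0.36724425  0.002     ]
120 256 265 177 190 centre of blob z=.082 [ 0.4986318  -0.05701434  0.082     ]
163 277 289 218 237 centre of blob z=.082 [0.56412402 0.11087267 0.082     ]
ring top [ 0.60490385 -0.01251402  0.0594    ] ring scene [ 0.60469663 -0.00366916  0.0594    ]
```

View pics/k.png

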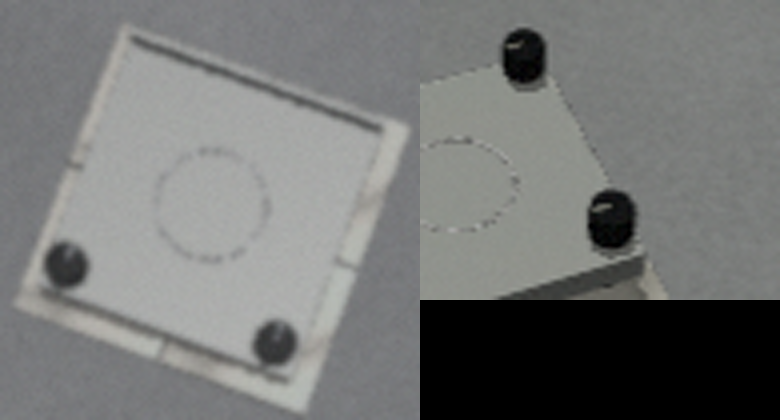

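```bash
R='[{"x":3.2,"y":-3},{"x":3.2,"y":-3},{"x":3.2,"y":-3},{"x":3.2,"y":-3},{"x":3.2,"y":-3}]'
python3 -m crank '[{"x":3.2,"y":-3},{"x":3.2,"y":-3},{"x":3.2,"y":-3},{"x":3.2,"y":-3},{"x":3.2,"y":-3}]' 0 
python3 -m crank '[{"x":3.2,"y":-3},{"x":3.2,"y":-3},{"x":3.2,"y":-3},{"x":3.2,"y":-3},{"x":3.2,"y":-3}]'
python3 -m crank '[{"x":3.2,"y":-3},{"x":3.2,"y":-3},{"x":3.2,"y":-3},{"z":0},{"z":0}]'
python3 -c "
from plant import manip;import numpy as np
s=manip.state();print({k:np.round(v,4).tolist() for k,v in s.items()})"
```

```text
{'time': 0.1, 'joint_pos': [-1.395, 0.0533, 1.6142, -0.0, 1.476, -0.119], 'joint_vel': [0.0002, -0.0006, -0.0025, 0.0016, 0.0012, 0.0006], 'joint_efforts': [0.0001, -39.4907, -37.1362, -0.0001, 0.0039, 0.0], 'tool_pos': [0.1815, -0.5975, 0.2302], 'tool_rot': [-0.0009, 0.9892, 0.1469, -0.0], 'contact_force': [0.0681, 0.1467, -0.246], 'ft_torque': [0.0194, -0.0044, -0.0179], 'grasp_force': 0.0, 'gripper_width': 1.0001}schema error: expected keys x, y, z, turn
schema error: expected keys x, y, z, turn
schema error: expected keys x, y, z, turn
```

```bash

python3 -m crank '[{"x":3.2,"y":-3,"z":0,"turn":0},{"x":3.2,"y":-3,"z":0,"turn":0},{"x":3.2,"y":-3,"z":0,"turn":0},{"x":3.2,"y":-3,"z":0,"turn":0},{"x":3.2,"y":-3,"z":0,"turn":0}]' 0 >/dev/null
python3 -m crank '[{"x":3.2,"y":-3,"z":0,"turn":0},{"x":3.2,"y":-3,"z":0,"turn":0},{"x":3.2,"y":-3,"z":0,"turn":0},{"x":3.2,"y":-3,"z":0,"turn":0},{"x":3.2,"y":-3,"z":0,"turn":0}]' >/dev/null
python3 -m crank '[{"x":3.2,"y":-3,"z":0,"turn":0},{"x":3.2,"y":-3,"z":0,"turn":0},{"x":3.2,"y":-3,"z":0,"turn":0},{"x":0,"y":0,"z":0,"turn":0},{"x":0,"y":0,"z":0,"turn":0}]'
```

```text
time: 1.6
tool_pos: [0.4662, -0.1032, 0.2308]
tool_rot: [-0.0, 0.989, 0.148, -0.001]
contact_force: [0.0, 0.1, -0.7]
gripper_width: -0.0
grasp_force: 0.0
```

```bash

python3 -m crank '[{"x":2,"y":-1.8,"z":2,"turn":0},{"x":2,"y":-1.8,"z":4,"turn":0},{"x":0,"y":0,"z":4,"turn":0},{"x":0,"y":0,"z":2,"turn":0},{"x":0,"y":0,"z":0,"turn":0}]' 
python3 - <<'E'
from h import *
im,d=manip.grab_frame("scene");im2,_=manip.grab_frame("top")
print(manip.state()["joint_pos"],proj("scene",manip.state()["tool_pos"]),proj("top",manip.state()["tool_pos"]))
a=cv2.resize(im[150:250,210:310],None,fx=4,fy=4,interpolation=2);b=cv2.resize(im2[125:225,205:305],None,fx=4,fy=4,interpolation=2)
cv2.imwrite("pics/r1.png",np.hstack([a,b])[...,::-1])
E
```

```text
time: 2.1
tool_pos: [0.4907, -0.0584, 0.107]
tool_rot: [-0.002, 0.989, 0.146, -0.004]
contact_force: [-0.4, -0.6, 0.3]
gripper_width: -0.003
grasp_force: 0.0
[-2.68590244e-01 -1.50608818e-01  2.01553844e+00 -2.61568144e-04
  1.27676100e+00  1.00938156e+00] [261.28153677 175.3996265 ] [268.29268602 205.03097709]
```

View pics/r1.png

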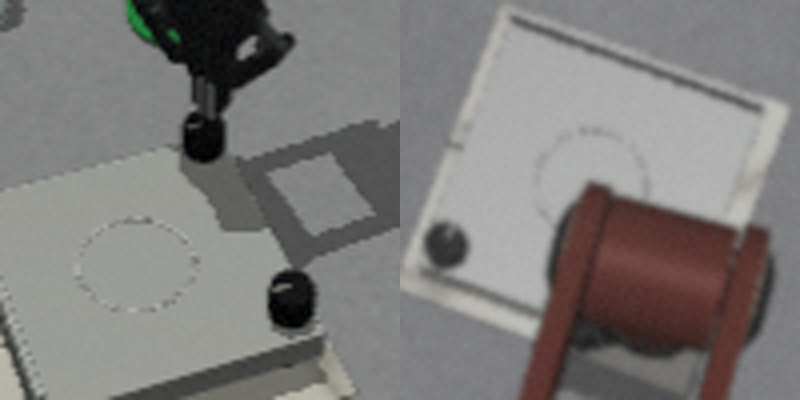

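The fingertips (scene crop 205,105) are right above the right knob. I'll push down on it in small steps.

```bash
f(){ grep -E "tool_pos|contact" | tr '\n' ' '; echo; }
python3 -m crank '[{"x":0,"y":0,"z":0.2,"turn":0},{"x":0,"y":0,"z":0.2,"turn":0},{"x":0,"y":0,"z":0.1,"turn":0},{"x":0,"y":0,"z":0,"turn":0}]'|f
python3 -m crank '[{"x":0,"y":0,"z":0.1,"turn":0},{"x":0,"y":0,"z":0,"turn":0}]'|f
python3 -m crank '[{"x":0,"y":0,"z":0.1,"turn":0},{"x":0,"y":0,"z":0,"turn":0}]'|f
python3 -m crank '[{"x":0,"y":0,"z":0.1,"turn":0},{"x":0,"y":0,"z":0,"turn":0}]'|f
python3 -m crank '[{"x":0,"y":0,"z":0.1,"turn":0},{"x":0,"y":0,"z":0,"turn":0}]'|f
```

```text
tool_pos: [0.4944, -0.058, 0.1068] contact_force: [-0.5, -0.2, 0.7] 
tool_pos: [0.4941, -0.0578, 0.1053] contact_force: [-0.2, 0.0, -0.0] 
tool_pos: [0.494, -0.0578, 0.1041] contact_force: [0.1, 0.2, 0.5] 
tool_pos: [0.494, -0.0579, 0.1031] contact_force: [0.1, -0.7, 0.2] 
tool_pos: [0.494, -0.0579, 0.1021] contact_force: [0.2, -0.1, 0.0]
```

```bash
f(){ grep -E "tool_pos|contact" | tr '\n' ' '; echo; }
python3 -m crank '[{"x":0,"y":0,"z":0.2,"turn":0},{"x":0,"y":0,"z":0,"turn":0}]'|f
python3 -m crank '[{"x":0,"y":0,"z":0.1,"turn":0},{"x":0,"y":0,"z":0,"turn":0}]'|f
python3 -m crank '[{"x":0,"y":0,"z":0.1,"turn":0},{"x":0,"y":0,"z":0,"turn":0}]'|f
python3 -m crank '[{"x":0,"y":0,"z":0.1,"turn":0},{"x":0,"y":0,"z":0,"turn":0}]'|f
python3 -m crank '[{"x":0,"y":0,"z":0.1,"turn":0},{"x":0,"y":0,"z":0,"turn":0}]'|f
```

```text
tool_pos: [0.4939, -0.0579, 0.1] contact_force: [-0.3, -0.2, -0.3] 
tool_pos: [0.494, -0.0579, 0.0991] contact_force: [0.4, 0.6, -0.1] 
tool_pos: [0.4941, -0.0579, 0.0981] contact_force: [-0.2, -0.2, 0.2] 
tool_pos: [0.4941, -0.0579, 0.0972] contact_force: [0.6, -1.1, -0.3] 
tool_pos: [0.494, -0.0579, 0.0961] contact_force: [1.0, 1.8, -0.2]
```

```bash
f(){ grep -E "tool_pos|contact" | tr '\n' ' '; echo; }
python3 -m crank '[{"x":0,"y":0,"z":0.1,"turn":0},{"x":0,"y":0,"z":0,"turn":0}]'|f
python3 -m crank '[{"x":0,"y":0,"z":0.1,"turn":0},{"x":0,"y":0,"z":0,"turn":0}]'|f
python3 -m crank '[{"x":0,"y":0,"z":0.05,"turn":0},{"x":0,"y":0,"z":0,"turn":0}]'|f
python3 -m crank '[{"x":0,"y":0,"z":0.05,"turn":0},{"x":0,"y":0,"z":0,"turn":0}]'|f
```

```text
tool_pos: [0.4941, -0.0579, 0.0952] contact_force: [-0.1, -0.0, 0.2] 
tool_pos: [0.4942, -0.058, 0.095] contact_force: [-1.4, 0.1, 4.5] 
tool_pos: [0.4943, -0.058, 0.0949] contact_force: [-3.8, 0.6, 7.9] 
tool_pos: [0.4943, -0.058, 0.0948] contact_force: [-4.9, 0.7, 9.7]
```

Right knob is solid: 9.7 N moved it under 0.5 mm. Now I'll check the left one.

```bash
f(){ grep -E "tool_pos|contact" | tr '\n' ' '; echo; }
python3 -m crank '[{"x":0,"y":0,"z":-2,"turn":0},{"x":2.6,"y":-3.4,"z":0,"turn":0},{"x":2.6,"y":-3.4,"z":0,"turn":0},{"x":2.6,"y":-3.4,"z":0,"turn":0},{"x":2.6,"y":-3.4,"z":0,"turn":0}]'|f
python3 -m crank '[{"x":0,"y":0,"z":0,"turn":0},{"x":0.2,"y":0,"z":1,"turn":0},{"x":0,"y":0,"z":0.4,"turn":0},{"x":0,"y":0,"z":0,"turn":0},{"x":0,"y":0,"z":0,"turn":0}]'|f
python3 - <<'E'
from h import *
im,d=manip.grab_frame("scene");im2,_=manip.grab_frame("top")
print(manip.state()["joint_pos"],manip.state()["tool_pos"])
a=cv2.resize(im[160:260,230:330],None,fx=4,fy=4,interpolation=2);b=cv2.resize(im2[125:225,185:285],None,fx=4,fy=4,interpolation=2)
cv2.imwrite("pics/l1.png",np.hstack([a,b])[...,::-1])
E
```

```text
tool_pos: [0.5546, 0.104, 0.1132] contact_force: [-0.2, -0.2, 0.5] 
tool_pos: [0.5556, 0.102, 0.0987] contact_force: [0.0, 0.6, -0.4] 
[ 5.02830369e-02  3.03427974e-02  1.86509193e+00 -6.80795189e-05
  1.24587660e+00  1.32754053e+00] [0.55609533 0.1022616  0.0994651 ]
```

View pics/l1.png

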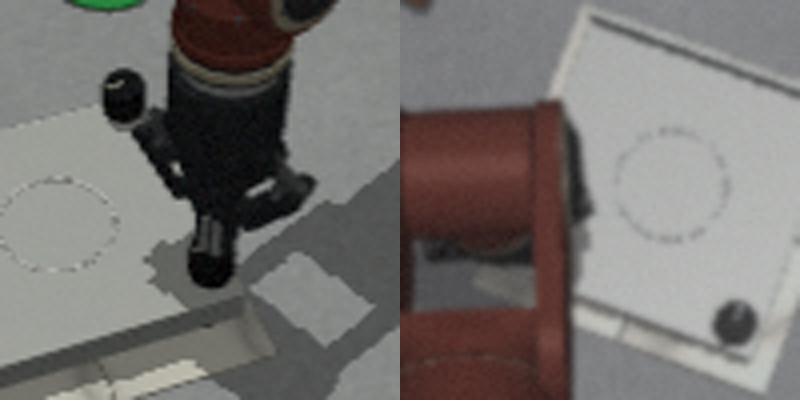

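The fingertips (scene crop 208,250) sit above the left knob. Pushing down.

```bash
f(){ grep -E "tool_pos|contact" | tr '\n' ' '; echo; }
python3 -m crank '[{"x":0,"y":0,"z":0.2,"turn":0},{"x":0,"y":0,"z":0,"turn":0}]'|f
python3 -m crank '[{"x":0,"y":0,"z":0.1,"turn":0},{"x":0,"y":0,"z":0,"turn":0}]'|f
python3 -m crank '[{"x":0,"y":0,"z":0.1,"turn":0},{"x":0,"y":0,"z":0,"turn":0}]'|f
python3 -m crank '[{"x":0,"y":0,"z":0.05,"turn":0},{"x":0,"y":0,"z":0,"turn":0}]'|f
python3 -m crank '[{"x":0,"y":0,"z":0.05,"turn":0},{"x":0,"y":0,"z":0,"turn":0}]'|f
python3 -m crank '[{"x":0,"y":0,"z":0.05,"turn":0},{"x":0,"y":0,"z":0,"turn":0}]'|f
```

```text
tool_pos: [0.556, 0.1028, 0.0973] contact_force: [-0.2, -0.5, -0.0] 
tool_pos: [0.556, 0.103, 0.0962] contact_force: [-0.2, 0.2, -0.5] 
tool_pos: [0.556, 0.103, 0.0951] contact_force: [0.0, -0.2, -0.2] 
tool_pos: [0.556, 0.1031, 0.0947] contact_force: [0.4, -0.1, -0.8] 
tool_pos: [0.5561, 0.1031, 0.0945] contact_force: [-0.6, -0.2, 1.6] 
tool_pos: [0.556, 0.1033, 0.0941] contact_force: [-1.6, 1.2, 3.0]
```

```bash
f(){ grep -E "tool_pos|contact" | tr '\n' ' '; echo; }
python3 -m crank '[{"x":0,"y":0,"z":0.06,"turn":0},{"x":0,"y":0,"z":0,"turn":0}]'|f
python3 -m crank '[{"x":0,"y":0,"z":0.06,"turn":0},{"x":0,"y":0,"z":0,"turn":0}]'|f
python3 -m crank '[{"x":0,"y":0,"z":0.06,"turn":0},{"x":0,"y":0,"z":0,"turn":0}]'|f
python3 -m crank '[{"x":0,"y":0,"z":0.06,"turn":0},{"x":0,"y":0,"z":0,"turn":0}]'|f
```

```text
tool_pos: [0.556, 0.1035, 0.0934] contact_force: [-2.4, 2.5, 4.1] 
tool_pos: [0.5562, 0.1033, 0.0927] contact_force: [-1.1, 2.7, 4.3] 
tool_pos: [0.5563, 0.1032, 0.0921] contact_force: [-1.6, 2.7, 3.8] 
tool_pos: [0.5563, 0.103, 0.0914] contact_force: [-0.4, 3.5, 4.0]
```

It rocks: the left foot hangs. Continuing until it lands.

```bash
f(){ grep -E "tool_pos|contact" | tr '\n' ' '; echo; }
python3 -m crank '[{"x":0,"y":0,"z":0.06,"turn":0},{"x":0,"y":0,"z":0,"turn":0}]'|f
python3 -m crank '[{"x":0,"y":0,"z":0.06,"turn":0},{"x":0,"y":0,"z":0,"turn":0}]'|f
python3 -m crank '[{"x":0,"y":0,"z":0.06,"turn":0},{"x":0,"y":0,"z":0,"turn":0}]'|f
python3 -m crank '[{"x":0,"y":0,"z":0.06,"turn":0},{"x":0,"y":0,"z":0,"turn":0}]'|f
```

```text
tool_pos: [0.5562, 0.1029, 0.0907] contact_force: [0.2, 2.7, 3.6] 
tool_pos: [0.5561, 0.1029, 0.0901] contact_force: [-0.0, 1.5, 3.4] 
tool_pos: [0.5561, 0.103, 0.0899] contact_force: [-1.5, 2.1, 4.1] 
tool_pos: [0.5562, 0.1031, 0.0898] contact_force: [-2.1, 2.6, 7.6]
```

Foot lands after about 4.85 mm, so wind about 6.0 mm ≈ 3.77 rad clockwise on the left knob. I'll lift, open and pre-rotate.

```bash
f(){ grep -E "tool_pos|contact" | tr '\n' ' '; echo; }
python3 -m crank '[{"x":0,"y":0,"z":-3,"turn":0},{"x":0,"y":0,"z":-1.5,"turn":-0.14},{"x":0,"y":0,"z":0,"turn":-0.14},{"x":0,"y":0,"z":0,"turn":-0.14},{"x":0,"y":0,"z":0,"turn":-0.14}]' 100|f
python3 -m crank '[{"x":0,"y":0,"z":0,"turn":-0.14},{"x":0,"y":0,"z":0,"turn":-0.14},{"x":0,"y":0,"z":0,"turn":-0.14},{"x":0,"y":0,"z":0,"turn":-0.14},{"x":0,"y":0,"z":0,"turn":-0.14}]'|f
python3 -m crank '[{"x":0,"y":0,"z":0,"turn":-0.14},{"x":0,"y":0,"z":0,"turn":-0.14},{"x":0,"y":0,"z":0,"turn":-0.14},{"x":0,"y":0,"z":0,"turn":-0.14},{"x":0,"y":0,"z":0,"turn":-0.14}]'|f
python3 -m crank '[{"x":0,"y":0,"z":0,"turn":-0.14},{"x":0,"y":0,"z":0,"turn":-0.14},{"x":0,"y":0,"z":0,"turn":-0.14},{"x":0,"y":0,"z":0,"turn":-0.14},{"x":0,"y":0,"z":0,"turn":-0.14}]'|f
python3 -m crank '[{"x":0,"y":0,"z":0,"turn":-0.14},{"x":0,"y":0,"z":0,"turn":-0.14},{"x":0,"y":0,"z":0,"turn":-0.14},{"x":0,"y":0,"z":0,"turn":-0.14},{"x":0,"y":0,"z":0,"turn":-0.14}]'|f
python3 -m crank '[{"x":0,"y":0,"z":0,"turn":0},{"x":0,"y":0,"z":0,"turn":0},{"x":0,"y":0,"z":0,"turn":0}]'
python3 - <<'E'
from h import *
s=manip.state();print(s["joint_pos"],s["tool_pos"],s["tool_rot"])
from scipy.spatial.transform import Rotation as R
print(R.from_quat(s["tool_rot"],scalar_first=True).as_matrix())
E
```

```text
tool_pos: [0.5556, 0.102, 0.133] contact_force: [0.0, -0.3, 0.5] 
tool_pos: [0.5554, 0.102, 0.1327] contact_force: [0.9, -0.9, -0.2] 
tool_pos: [0.5554, 0.102, 0.1327] contact_force: [0.2, -0.5, 1.1] 
tool_pos: [0.5554, 0.102, 0.1327] contact_force: [0.5, 0.9, 0.7] 
tool_pos: [0.5554, 0.102, 0.1327] contact_force: [-0.9, -0.9, -0.1] 
time: 11.9
tool_pos: [0.5558, 0.1027, 0.1335]
tool_rot: [-0.0, -0.253, 0.968, -0.0]
contact_force: [0.4, -0.2, 0.7]
gripper_width: 0.999
grasp_force: 0.0
[ 5.13261383e-02 -7.78010747e-03  1.84223397e+00 -5.74212397e-04
  1.30781821e+00 -2.03043229e+00] [0.5558391  0.10269682 0.13354615] [-3.88856805e-04 -2.52783155e-01  9.67522860e-01 -2.02580481e-04]
[[-8.72201050e-01 -4.89147120e-01 -6.50037831e-04]
 [-4.89146805e-01  8.72201271e-01 -5.88595393e-04]
 [ 8.54873563e-04 -1.95409592e-04 -9.99999616e-01]]
```

```bash
f(){ grep -vE "time|rot" | tr '\n' ' '; echo; }
python3 -m crank '[{"x":0,"y":0,"z":3,"turn":0},{"x":0,"y":0,"z":2,"turn":0},{"x":0,"y":0,"z":1.0,"turn":0},{"x":0,"y":0,"z":0.6,"turn":0},{"x":0,"y":0,"z":0,"turn":0}]' |f
python3 -m crank '[{"x":0,"y":0,"z":0,"turn":0},{"x":0,"y":0,"z":0,"turn":0},{"x":0,"y":0,"z":0,"turn":0},{"x":0,"y":0,"z":0,"turn":0}]' 46|f
python3 -m crank '[{"x":0,"y":0,"z":0,"turn":0},{"x":0,"y":0,"z":0,"turn":0}]' 42|f
python3 -m crank '[{"x":0,"y":0,"z":0,"turn":0},{"x":0,"y":0,"z":0,"turn":0}]' 39|f
```

```text
tool_pos: [0.5558, 0.1029, 0.0676] contact_force: [0.2, 0.3, -1.5] gripper_width: 0.999 grasp_force: 0.0 
tool_pos: [0.5565, 0.103, 0.0687] contact_force: [-0.0, -0.6, 0.3] gripper_width: 0.459 grasp_force: 0.0 
tool_pos: [0.5567, 0.1025, 0.0685] contact_force: [2.3, -3.6, 0.5] gripper_width: 0.421 grasp_force: 1.8 
tool_pos: [0.5571, 0.1018, 0.0682] contact_force: [4.5, -4.6, -1.5] gripper_width: 0.389 grasp_force: 3.3
```

```bash
f(){ grep -vE "time|rot" | tr '\n' ' '; echo; }
python3 -m crank '[{"x":0,"y":-0.2,"z":0,"turn":0},{"x":0,"y":0,"z":0,"turn":0}]' |f
python3 -m crank '[{"x":0,"y":0,"z":0,"turn":0},{"x":0,"y":0,"z":0,"turn":0},{"x":0,"y":0,"z":0,"turn":0}]' 0|f
```

```text
tool_pos: [0.5574, 0.101, 0.0683] contact_force: [1.7, -1.6, 0.9] gripper_width: 0.392 grasp_force: 1.5 
tool_pos: [0.5575, 0.1008, 0.0682] contact_force: [2.3, -4.6, -0.8] gripper_width: 0.351 grasp_force: 59.3
```

```bash
f(){ grep -vE "time" | tr '\n' ' '; echo; }
python3 -m crank '[{"x":0,"y":0,"z":0,"turn":0.145},{"x":0,"y":0,"z":0,"turn":0.145},{"x":0,"y":0,"z":0,"turn":0.145},{"x":0,"y":0,"z":0,"turn":0.145},{"x":0,"y":0,"z":0,"turn":0.145}]'|f
python3 -m crank '[{"x":0,"y":0,"z":0,"turn":0.145},{"x":0,"y":0,"z":0,"turn":0.145},{"x":0,"y":0,"z":0,"turn":0.145},{"x":0,"y":0,"z":0,"turn":0.145},{"x":0,"y":0,"z":0,"turn":0.145}]'|f
```

```text
tool_pos: [0.5578, 0.0991, 0.0677] tool_rot: [0.001, 0.108, 0.994, -0.002] contact_force: [5.1, -10.6, -4.6] gripper_width: 0.356 grasp_force: 59.5 
tool_pos: [0.5566, 0.0979, 0.0668] tool_rot: [0.001, 0.454, 0.891, -0.003] contact_force: [2.4, -14.0, -4.0] gripper_width: 0.351 grasp_force: 59.6
```

```bash
f(){ grep -vE "time" | tr '\n' ' '; echo; }
python3 -m crank '[{"x":-0.16,"y":-0.12,"z":0.03,"turn":0},{"x":0,"y":0,"z":0,"turn":0.145},{"x":0,"y":0,"z":0,"turn":0.145},{"x":0,"y":0,"z":0,"turn":0.145},{"x":0,"y":0,"z":0,"turn":0.145}]'|f
python3 -m crank '[{"x":0,"y":0,"z":0,"turn":0.145},{"x":0,"y":0,"z":0,"turn":0.145},{"x":0,"y":0,"z":0,"turn":0.145},{"x":0,"y":0,"z":0,"turn":0.145},{"x":0,"y":0,"z":0,"turn":0.145}]'|f
```

```text
tool_pos: [0.5555, 0.0969, 0.0672] tool_rot: [0.0, 0.69, 0.724, -0.003] contact_force: [-6.3, -11.1, 4.6] gripper_width: 0.351 grasp_force: 60.5 
tool_pos: [0.5539, 0.097, 0.0681] tool_rot: [0.001, 0.901, 0.433, -0.005] contact_force: [-14.7, -10.2, 14.0] gripper_width: 0.355 grasp_force: 61.2
```

```bash
f(){ grep -vE "time" | tr '\n' ' '; echo; }
python3 -m crank '[{"x":0,"y":0,"z":0,"turn":0},{"x":0,"y":0,"z":0,"turn":0},{"x":0,"y":0,"z":0,"turn":0}]' 48|f
python3 -m crank '[{"x":0,"y":0,"z":0,"turn":0},{"x":0,"y":0,"z":0,"turn":0},{"x":0,"y":0,"z":0,"turn":0}]' 41|f
python3 -c "
from plant import manip;print(manip.state()['joint_pos'])"
```

```text
tool_pos: [0.5567, 0.0999, 0.0674] tool_rot: [-0.001, 0.9, 0.435, -0.0] contact_force: [-0.3, 0.1, 0.7] gripper_width: 0.48 grasp_force: 0.0 
tool_pos: [0.557, 0.0994, 0.0677] tool_rot: [-0.0, 0.9, 0.435, -0.0] contact_force: [-1.0, 0.2, 0.6] gripper_width: 0.411 grasp_force: 0.0 
[4.50610005e-02 7.20137541e-02 1.88074264e+00 1.94968033e-04
 1.18894648e+00 7.15761155e-01]
```

```bash
f(){ grep -vE "time" | tr '\n' ' '; echo; }
python3 -m crank '[{"x":0,"y":0,"z":0,"turn":0},{"x":0,"y":0,"z":0,"turn":0},{"x":0,"y":0,"z":0,"turn":0}]' 0|f
python3 -m crank '[{"x":0,"y":0,"z":0,"turn":0.145},{"x":0,"y":0,"z":0,"turn":0.145},{"x":0,"y":0,"z":0,"turn":0.145}]'|f
python3 -m crank '[{"x":0,"y":0,"z":0,"turn":0.145},{"x":0,"y":0,"z":0,"turn":0}]'|f
```

```text
tool_pos: [0.5562, 0.1002, 0.068] tool_rot: [-0.001, 0.9, 0.435, -0.001] contact_force: [-4.8, 2.4, 3.9] gripper_width: 0.355 grasp_force: 58.9 
tool_pos: [0.5565, 0.0998, 0.0683] tool_rot: [-0.001, 0.974, 0.228, -0.001] contact_force: [-4.8, 1.6, 5.3] gripper_width: 0.358 grasp_force: 59.0 
tool_pos: [0.5566, 0.0997, 0.0684] tool_rot: [-0.0, 0.987, 0.158, -0.001] contact_force: [-4.4, 1.6, 5.4] gripper_width: 0.356 grasp_force: 59.0
```

```bash
f(){ grep -vE "time" | tr '\n' ' '; echo; }
python3 -m crank '[{"x":0,"y":0,"z":0,"turn":0.145},{"x":0,"y":0,"z":0,"turn":0.145},{"x":0,"y":0,"z":0,"turn":0.145},{"x":0,"y":0,"z":0,"turn":0},{"x":0,"y":0,"z":0,"turn":0}]'|f
python3 -c "
from plant import manip;print(manip.state()['joint_pos'])"
python3 -m crank '[{"x":0,"y":0,"z":0,"turn":0},{"x":0,"y":0,"z":0,"turn":0},{"x":0,"y":0,"z":0,"turn":0}]' 50|f
python3 -m crank '[{"x":0,"y":0,"z":-2,"turn":0},{"x":0,"y":0,"z":-2,"turn":0},{"x":0,"y":0,"z":0,"turn":0},{"x":0,"y":0,"z":0,"turn":0},{"x":0,"y":0,"z":0,"turn":0}]' 0|f
python3 -m crank '[{"x":0,"y":0,"z":0,"turn":0},{"x":0,"y":0,"z":0.7,"turn":0},{"x":0,"y":0,"z":0,"turn":0}]'|f
```

```text
tool_pos: [0.5567, 0.0992, 0.0688] tool_rot: [0.0, 0.998, -0.058, -0.001] contact_force: [-4.3, -1.2, 7.4] gripper_width: 0.353 grasp_force: 59.2 
[ 4.49048655e-02  7.06205756e-02  1.88003144e+00 -1.85120982e-04
  1.19236853e+00  1.73092866e+00]
tool_pos: [0.557, 0.0993, 0.0675] tool_rot: [-0.0, 0.998, -0.058, -0.0] contact_force: [0.0, 0.3, 0.8] gripper_width: 0.499 grasp_force: 0.0 
tool_pos: [0.5532, 0.0999, 0.1029] tool_rot: [-0.0, 0.998, -0.058, -0.005] contact_force: [-1.7, 2.7, -17.3] gripper_width: 0.342 grasp_force: 60.6 
tool_pos: [0.5548, 0.102, 0.0988] tool_rot: [-0.003, 0.998, -0.057, -0.003] contact_force: [-4.3, 10.6, -14.3] gripper_width: 0.343 grasp_force: 61.1
```

My mistake: the fingers closed on the knob while lifting, so the corner is raised. I'll lower it gently until the force is gone.

```bash
f(){ grep -vE "time" | tr '\n' ' '; echo; }
python3 -m crank '[{"x":0,"y":0,"z":0.3,"turn":0},{"x":0,"y":0,"z":0,"turn":0}]'|f
python3 -m crank '[{"x":0,"y":0,"z":0.2,"turn":0},{"x":0,"y":0,"z":0,"turn":0}]'|f
python3 - <<'E'
from h import *
im,d=manip.grab_frame("scene")
cv2.imwrite("pics/l2.png",cv2.resize(im[150:270,200:330],None,fx=4,fy=4,interpolation=2)[...,::-1])
E
```

```text
tool_pos: [0.5551, 0.1028, 0.0967] tool_rot: [-0.003, 0.998, -0.057, -0.003] contact_force: [-6.3, 13.0, -12.0] gripper_width: 0.343 grasp_force: 61.3 
tool_pos: [0.5551, 0.1032, 0.0951] tool_rot: [-0.004, 0.998, -0.057, -0.003] contact_force: [-6.7, 14.7, -12.0] gripper_width: 0.337 grasp_force: 61.4
```

View pics/l2.png

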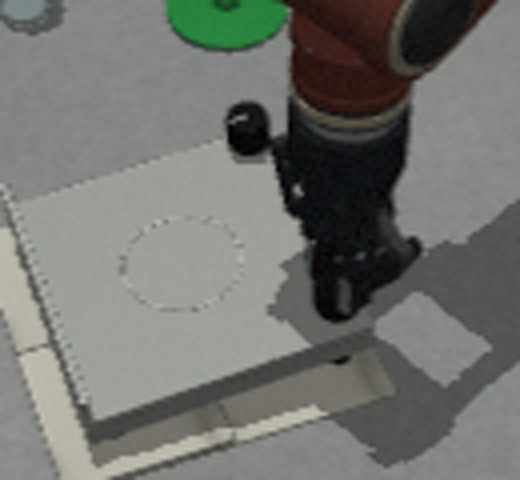

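The picture shows the fingers clamped on the left knob (335,300) and the front-left corner clearly off the tiles. Lowering further.

```bash
f(){ grep -vE "time|rot" | tr '\n' ' '; echo; }
python3 -m crank '[{"x":0,"y":0,"z":0.2,"turn":0},{"x":0,"y":0,"z":0.2,"turn":0},{"x":0,"y":0,"z":0,"turn":0}]'|f
python3 -m crank '[{"x":0,"y":0,"z":0.2,"turn":0},{"x":0,"y":0,"z":0.2,"turn":0},{"x":0,"y":0,"z":0,"turn":0}]'|f
python3 -m crank '[{"x":0,"y":0,"z":0.2,"turn":0},{"x":0,"y":0,"z":0,"turn":0}]'|f
```

```text
tool_pos: [0.555, 0.1037, 0.0912] contact_force: [-8.3, 16.3, -10.3] gripper_width: 0.341 grasp_force: 61.5 
tool_pos: [0.5551, 0.1038, 0.0874] contact_force: [-7.3, 16.0, -10.9] gripper_width: 0.34 grasp_force: 61.5 
tool_pos: [0.5552, 0.1039, 0.0855] contact_force: [-8.0, 16.1, -10.1] gripper_width: 0.342 grasp_force: 61.5
```

```bash
f(){ grep -vE "time|rot" | tr '\n' ' '; echo; }
python3 -m crank '[{"x":0,"y":0,"z":0.2,"turn":0},{"x":0,"y":0,"z":0,"turn":0}]'|f
python3 -m crank '[{"x":0,"y":0,"z":0.2,"turn":0},{"x":0,"y":0,"z":0,"turn":0}]'|f
python3 -m crank '[{"x":0,"y":0,"z":0.1,"turn":0},{"x":0,"y":0,"z":0,"turn":0}]'|f
```

```text
tool_pos: [0.5555, 0.1038, 0.0841] contact_force: [-7.9, 16.8, -8.0] gripper_width: 0.339 grasp_force: 61.8 
tool_pos: [0.5558, 0.1039, 0.0836] contact_force: [-12.6, 15.7, -1.6] gripper_width: 0.338 grasp_force: 62.5 
tool_pos: [0.5558, 0.104, 0.0834] contact_force: [-14.4, 16.5, 1.8] gripper_width: 0.342 grasp_force: 62.8
```

```bash
f(){ grep -vE "rot" | tr '\n' ' '; echo; }
python3 -m crank '[{"x":0,"y":0,"z":0,"turn":0},{"x":0,"y":0,"z":0,"turn":0},{"x":0,"y":0,"z":0,"turn":0},{"x":0,"y":0,"z":0,"turn":0}]' 60|f
python3 -m crank '[{"x":0,"y":0,"z":-2,"turn":0},{"x":0,"y":0,"z":-2,"turn":0},{"x":0,"y":0,"z":0,"turn":0},{"x":0,"y":0,"z":0,"turn":0}]'|f
python3 -m crank '[{"x":0,"y":0,"z":0,"turn":0},{"x":0,"y":0,"z":0,"turn":0},{"x":0,"y":0,"z":0,"turn":0},{"x":0,"y":0,"z":0,"turn":0}]' 0|f
python3 -m crank '[{"x":0,"y":0,"z":1.8,"turn":0},{"x":0,"y":0,"z":0.5,"turn":0},{"x":0,"y":0,"z":0,"turn":0},{"x":0,"y":0,"z":0,"turn":0}]'|f
```

```text
time: 20.95 tool_pos: [0.5591, 0.0988, 0.0829] contact_force: [-0.9, -0.4, -0.1] gripper_width: 0.601 grasp_force: 0.0 
time: 21.35 tool_pos: [0.5577, 0.099, 0.1213] contact_force: [-0.6, -0.2, -0.1] gripper_width: 0.598 grasp_force: 0.0 
time: 21.75 tool_pos: [0.5567, 0.0993, 0.12] contact_force: [-0.2, -0.4, -0.3] gripper_width: -0.001 grasp_force: 0.0 
time: 22.15 tool_pos: [0.5571, 0.0993, 0.0979] contact_force: [0.7, 0.8, -0.1] gripper_width: -0.002 grasp_force: 0.0
```

```bash
f(){ grep -E "tool_pos|contact" | tr '\n' ' '; echo; }
python3 -m crank '[{"x":0,"y":0,"z":0.1,"turn":0},{"x":0,"y":0,"z":0,"turn":0}]'|f
python3 -m crank '[{"x":0,"y":0,"z":0.07,"turn":0},{"x":0,"y":0,"z":0,"turn":0}]'|f
python3 -m crank '[{"x":0,"y":0,"z":0.06,"turn":0},{"x":0,"y":0,"z":0,"turn":0}]'|f
python3 -m crank '[{"x":0,"y":0,"z":0.06,"turn":0},{"x":0,"y":0,"z":0,"turn":0}]'|f
python3 -m crank '[{"x":0,"y":0,"z":0.05,"turn":0},{"x":0,"y":0,"z":0,"turn":0}]'|f
```

```text
tool_pos: [0.5573, 0.0993, 0.0971] contact_force: [-0.7, 0.1, 0.1] 
tool_pos: [0.5571, 0.0993, 0.0961] contact_force: [0.1, 0.8, -0.3] 
tool_pos: [0.5571, 0.0993, 0.0955] contact_force: [-0.5, -0.0, 0.5] 
tool_pos: [0.5572, 0.0993, 0.0954] contact_force: [-1.9, -1.1, 3.9] 
tool_pos: [0.5573, 0.0993, 0.0953] contact_force: [-2.7, 0.7, 6.6]
```

```bash
f(){ grep -E "tool_pos|contact" | tr '\n' ' '; echo; }
python3 -m crank '[{"x":0,"y":0,"z":-1.5,"turn":0},{"x":-1.1,"y":4.1,"z":0,"turn":0},{"x":-1.1,"y":4.1,"z":0,"turn":0},{"x":-1.1,"y":4.1,"z":0,"turn":0},{"x":-1.0,"y":4.1,"z":0,"turn":0}]'|f
python3 -m crank '[{"x":0,"y":0,"z":0,"turn":0},{"x":0,"y":0,"z":0.8,"turn":0},{"x":0,"y":0,"z":0.3,"turn":0},{"x":0,"y":0,"z":0,"turn":0},{"x":0,"y":0,"z":0,"turn":0}]'|f
python3 -m crank '[{"x":0,"y":0,"z":0.1,"turn":0},{"x":0,"y":0,"z":0,"turn":0}]'|f
python3 -m crank '[{"x":0,"y":0,"z":0.1,"turn":0},{"x":0,"y":0,"z":0,"turn":0}]'|f
python3 -m crank '[{"x":0,"y":0,"z":0.06,"turn":0},{"x":0,"y":0,"z":0,"turn":0}]'|f
```

```text
tool_pos: [0.495, -0.06, 0.11] contact_force: [0.1, 0.2, -0.5] 
tool_pos: [0.4955, -0.0577, 0.098] contact_force: [0.6, 0.4, 1.1] 
tool_pos: [0.4956, -0.0582, 0.0973] contact_force: [0.8, -0.7, -0.2] 
tool_pos: [0.4955, -0.0586, 0.0963] contact_force: [-0.3, -0.2, -0.5] 
tool_pos: [0.4954, -0.0587, 0.0956] contact_force: [-0.6, -0.4, -0.1]
```

```bash
f(){ grep -E "tool_pos|contact" | tr '\n' ' '; echo; }
python3 -m crank '[{"x":0,"y":0,"z":0.05,"turn":0},{"x":0,"y":0,"z":0,"turn":0}]'|f
python3 -m crank '[{"x":0,"y":0,"z":0.05,"turn":0},{"x":0,"y":0,"z":0,"turn":0}]'|f
python3 -m crank '[{"x":0,"y":0,"z":0.05,"turn":0},{"x":0,"y":0,"z":0,"turn":0}]'|f
```

```text
tool_pos: [0.4955, -0.0588, 0.0954] contact_force: [-0.7, -0.3, 0.4] 
tool_pos: [0.4956, -0.0588, 0.0953] contact_force: [-2.1, 0.2, 5.6] 
tool_pos: [0.4956, -0.0588, 0.0952] contact_force: [-3.0, 0.7, 9.1]
```

Both knobs now bear: the left deflected 0.2 mm at 6.6 N, the right 0.3 mm at 9 N. Next is the tumbler.

```bash
f(){ grep -vE "rot" | tr '\n' ' '; echo; }
python3 -m crank '[{"x":0,"y":0,"z":-4,"turn":0},{"x":0,"y":0,"z":-4,"turn":0},{"x":0.4,"y":4.4,"z":-2,"turn":0},{"x":0.4,"y":4.5,"z":0,"turn":0},{"x":0.4,"y":4.5,"z":0,"turn":0}]'|f
python3 -m crank '[{"x":0.4,"y":4.5,"z":0,"turn":0},{"x":0.4,"y":4.5,"z":0,"turn":0},{"x":0.4,"y":4.5,"z":0,"turn":0},{"x":0.4,"y":4.2,"z":0,"turn":0},{"x":0,"y":0,"z":0,"turn":0}]' 100|f
python3 -m crank '[{"x":0,"y":0,"z":0,"turn":0},{"x":0,"y":0,"z":0,"turn":0},{"x":0,"y":0,"z":3,"turn":0},{"x":0,"y":0,"z":2,"turn":0},{"x":0,"y":0,"z":0,"turn":0}]' |f
python3 - <<'E'
from h import *
im,d=manip.grab_frame("scene");im2,_=manip.grab_frame("top");p=manip.state()["tool_pos"]
print(p,manip.state()["tool_rot"],proj("scene",p),proj("top",p))
a=cv2.resize(im[80:180,150:250],None,fx=4,fy=4,interpolation=2);b=cv2.resize(im2[130:230,200:300],None,fx=4,fy=4,interpolation=2)
cv2.imwrite("pics/t1.png",np.hstack([a,b])[...,::-1])
E
```

```text
time: 25.85 tool_pos: [0.4926, -0.1947, 0.1955] contact_force: [0.8, -0.0, 0.8] gripper_width: -0.003 grasp_force: 0.0 
time: 26.35 tool_pos: [0.4866, -0.3753, 0.1934] contact_force: [-0.9, 0.3, -0.4] gripper_width: 0.847 grasp_force: 0.0 
time: 26.85 tool_pos: [0.4861, -0.3676, 0.1403] contact_force: [0.4, 0.2, -1.1] gripper_width: 0.999 grasp_force: 0.0 
[ 0.48773922 -0.36971958  0.14431974] [-1.78635054e-04  9.98382990e-01 -5.68449616e-02 -1.51785537e-04] [201.55523974 118.92221453] [376.57635374 206.27567373]
```

View pics/t1.png

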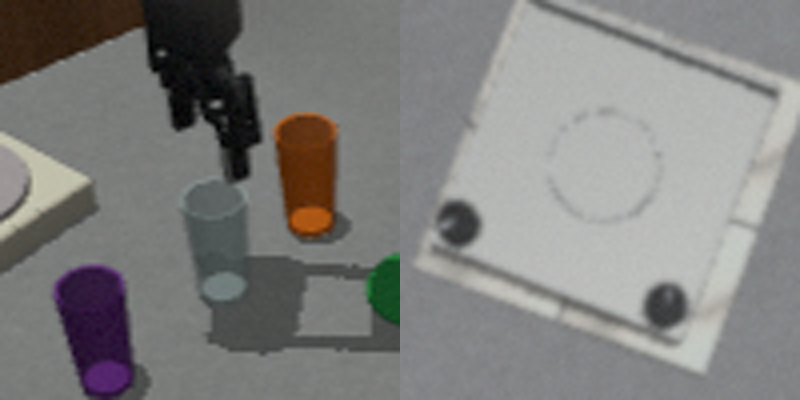

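The fingers (crop 180,125 and 235,175) straddle the clear tumbler (215,200), and the stand's ring is now at about top-view (251,171). Descending.

```bash
f(){ grep -vE "rot" | tr '\n' ' '; echo; }
python3 -m crank '[{"x":0,"y":0,"z":3,"turn":0},{"x":0,"y":0,"z":3,"turn":0},{"x":0,"y":0,"z":2,"turn":0},{"x":0,"y":0,"z":1.2,"turn":0},{"x":0,"y":0,"z":0,"turn":0}]'|f
python3 -m crank '[{"x":0,"y":0,"z":0,"turn":0},{"x":0,"y":0,"z":0,"turn":0}]' 74|f
python3 -m crank '[{"x":0,"y":0,"z":0,"turn":0},{"x":0,"y":0,"z":0,"turn":0}]' 69|f
python3 -m crank '[{"x":0,"y":0,"z":0,"turn":0},{"x":0,"y":0,"z":0,"turn":0}]' 65|f
```

```text
time: 27.45 tool_pos: [0.4874, -0.3702, 0.0517] contact_force: [-0.6, 0.4, 0.2] gripper_width: 0.997 grasp_force: 0.0 
time: 27.65 tool_pos: [0.4887, -0.3718, 0.0544] contact_force: [0.5, 0.3, -0.6] gripper_width: 0.74 grasp_force: 0.0 
time: 27.85 tool_pos: [0.488, -0.3713, 0.0533] contact_force: [-0.1, 0.9, -0.6] gripper_width: 0.692 grasp_force: 0.0 
time: 28.05 tool_pos: [0.4881, -0.3712, 0.0533] contact_force: [0.0, 1.2, 5.3] gripper_width: 0.65 grasp_force: 7.2
```

```bash
f(){ tr '\n' ' '; echo; }
python3 -m crank '[{"x":0,"y":0,"z":0,"turn":0},{"x":0,"y":0,"z":0,"turn":0},{"x":0,"y":0,"z":0,"turn":0}]' 0|f
python3 -m crank '[{"x":0,"y":0,"z":-1,"turn":0},{"x":0,"y":0,"z":-2,"turn":0},{"x":0,"y":0,"z":-2,"turn":0},{"x":0,"y":0,"z":0,"turn":0},{"x":0,"y":0,"z":0,"turn":0}]'|f
```

```text
time: 28.35 tool_pos: [0.4883, -0.3711, 0.0536] tool_rot: [0.0, 0.998, -0.058, 0.001] contact_force: [-1.1, 3.1, 6.2] gripper_width: 0.639 grasp_force: 57.3 
time: 28.85 tool_pos: [0.4873, -0.3707, 0.1018] tool_rot: [-0.0, 0.998, -0.058, -0.0] contact_force: [0.6, -0.4, -2.3] gripper_width: 0.635 grasp_force: 59.4
```

```bash
f(){ tr '\n' ' '; echo; }
python3 -m crank '[{"x":0,"y":0,"z":-2,"turn":0},{"x":0,"y":0,"z":-3,"turn":0},{"x":0,"y":0,"z":-3,"turn":0},{"x":0,"y":0,"z":-1,"turn":0},{"x":0.7,"y":-2,"z":0,"turn":0}]'|f
python3 -m crank '[{"x":0.7,"y":-3.5,"z":0,"turn":0},{"x":0.7,"y":-3.5,"z":0,"turn":0},{"x":0.7,"y":-3.5,"z":0,"turn":0},{"x":0.7,"y":-3.5,"z":0,"turn":0},{"x":0.7,"y":-3.5,"z":0,"turn":0}]'|f
python3 -m crank '[{"x":0.7,"y":-3.5,"z":0,"turn":0},{"x":0.7,"y":-3.5,"z":0,"turn":0},{"x":0.7,"y":-3.5,"z":0,"turn":0},{"x":0.7,"y":-3.5,"z":0,"turn":0},{"x":0.4,"y":-3,"z":0,"turn":0}]'|f
python3 -m crank '[{"x":0,"y":-1.2,"z":0,"turn":0},{"x":0,"y":0,"z":0,"turn":0},{"x":0,"y":0,"z":0,"turn":0},{"x":0,"y":0,"z":0,"turn":0}]'|f
```

```text
time: 29.35 tool_pos: [0.4966, -0.3537, 0.1931] tool_rot: [0.001, 0.998, -0.059, 0.001] contact_force: [0.7, 0.9, -2.5] gripper_width: 0.637 grasp_force: 59.6 
time: 29.85 tool_pos: [0.5508, -0.1802, 0.1895] tool_rot: [-0.001, 0.998, -0.058, -0.002] contact_force: [-0.1, 0.4, -1.9] gripper_width: 0.633 grasp_force: 59.5 
time: 30.35 tool_pos: [0.6022, -0.0149, 0.1894] tool_rot: [-0.0, 0.998, -0.057, -0.002] contact_force: [0.2, -0.3, -2.9] gripper_width: 0.639 grasp_force: 59.6 
time: 30.75 tool_pos: [0.604, -0.0061, 0.1916] tool_rot: [0.0, 0.998, -0.058, -0.0] contact_force: [-0.6, -0.0, -2.2] gripper_width: 0.64 grasp_force: 59.6
```

```bash
f(){ grep -vE "rot|grasp"|tr '\n' ' '; echo; }
python3 -m crank '[{"x":0,"y":0,"z":2,"turn":0},{"x":0,"y":0,"z":2.5,"turn":0},{"x":0,"y":0,"z":1.8,"turn":0},{"x":0,"y":0,"z":0.6,"turn":0},{"x":0,"y":0,"z":0,"turn":0}]'|f
python3 -m crank '[{"x":0,"y":0,"z":0.3,"turn":0},{"x":0,"y":0,"z":0.2,"turn":0},{"x":0,"y":0,"z":0,"turn":0},{"x":0,"y":0,"z":0,"turn":0}]'|f
python3 -m crank '[{"x":0,"y":0,"z":0.15,"turn":0},{"x":0,"y":0,"z":0,"turn":0}]'|f
python3 -m crank '[{"x":0,"y":0,"z":0.1,"turn":0},{"x":0,"y":0,"z":0,"turn":0}]'|f
python3 -m crank '[{"x":0,"y":0,"z":0.1,"turn":0},{"x":0,"y":0,"z":0,"turn":0}]'|f
```

```text
time: 31.25 tool_pos: [0.6035, -0.0057, 0.1221] contact_force: [-0.5, 0.3, -2.9] gripper_width: 0.642 
time: 31.65 tool_pos: [0.6047, -0.0049, 0.1188] contact_force: [-0.8, -0.5, -2.1] gripper_width: 0.635 
time: 31.85 tool_pos: [0.6043, -0.0048, 0.1166] contact_force: [-0.1, 0.3, -1.8] gripper_width: 0.64 
time: 32.05 tool_pos: [0.6042, -0.0048, 0.1155] contact_force: [-0.4, -0.5, -2.3] gripper_width: 0.638 
time: 32.25 tool_pos: [0.6042, -0.0048, 0.1145] contact_force: [0.0, -0.5, -2.0] gripper_width: 0.636
```

```bash
f(){ grep -vE "rot|grasp"|tr '\n' ' '; echo; }
python3 -m crank '[{"x":0,"y":0,"z":0.1,"turn":0},{"x":0,"y":0,"z":0,"turn":0}]'|f
python3 -m crank '[{"x":0,"y":0,"z":0.07,"turn":0},{"x":0,"y":0,"z":0,"turn":0}]'|f
python3 -m crank '[{"x":0,"y":0,"z":0.05,"turn":0},{"x":0,"y":0,"z":0,"turn":0}]'|f
python3 - <<'E'
from h import *
im,d=manip.grab_frame("scene")
cv2.imwrite("pics/p1.png",cv2.resize(im[140:260,190:330],None,fx=4,fy=4,interpolation=2)[...,::-1])
E
```

```text
time: 32.45 tool_pos: [0.6042, -0.0048, 0.1135] contact_force: [0.4, 0.3, -3.1] gripper_width: 0.637 
time: 32.65 tool_pos: [0.6045, -0.0049, 0.1132] contact_force: [-0.0, 0.1, -1.7] gripper_width: 0.642 
time: 32.85 tool_pos: [0.6047, -0.0049, 0.1132] contact_force: [-1.2, 0.3, 0.9] gripper_width: 0.636
```

View pics/p1.png

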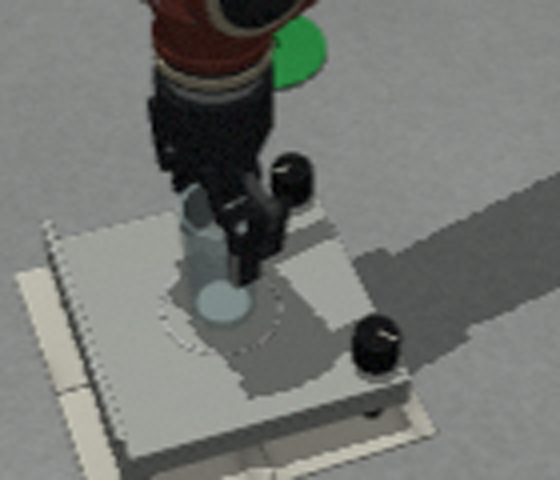

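The tumbler's foot (222,302) stands inside the ring, centred near (221,308), and it has touched the deck. Releasing.

```bash
f(){ grep -vE "rot|grasp"|tr '\n' ' '; echo; }
python3 -m crank '[{"x":0,"y":0,"z":0,"turn":0},{"x":0,"y":0,"z":0,"turn":0}]' 66|f
python3 -m crank '[{"x":0,"y":0,"z":0,"turn":0},{"x":0,"y":0,"z":0,"turn":0},{"x":0,"y":0,"z":0,"turn":0},{"x":0,"y":0,"z":0,"turn":0},{"x":0,"y":0,"z":0,"turn":0}]' 95|f
python3 -m crank '[{"x":0,"y":0,"z":-2,"turn":0},{"x":0,"y":0,"z":-3,"turn":0},{"x":0,"y":0,"z":-3,"turn":0},{"x":0,"y":0,"z":-3,"turn":0},{"x":0,"y":0,"z":-2,"turn":0}]'|f
python3 -m crank '[{"x":-4,"y":0,"z":0,"turn":0},{"x":-4,"y":0,"z":0,"turn":0},{"x":-4,"y":0,"z":0,"turn":0},{"x":-4,"y":0,"z":0,"turn":0},{"x":-4,"y":0,"z":0,"turn":0}]'|f
python3 -m crank '[{"x":0,"y":0,"z":0,"turn":0},{"x":0,"y":0,"z":0,"turn":0},{"x":0,"y":0,"z":0,"turn":0},{"x":0,"y":0,"z":0,"turn":0},{"x":0,"y":0,"z":0,"turn":0}]'|f
python3 - <<'E'
from h import *
im,d=manip.grab_frame("scene");im2,_=manip.grab_frame("top")
a=cv2.resize(im[150:250,200:300],None,fx=4,fy=4,interpolation=2);b=cv2.resize(im2[120:220,200:300],None,fx=4,fy=4,interpolation=2)
cv2.imwrite("pics/end.png",np.hstack([a,b])[...,::-1])
E
```

```text
time: 33.1 tool_pos: [0.6046, -0.0049, 0.1127] contact_force: [-0.1, -1.0, 1.8] gripper_width: 0.658 
time: 33.6 tool_pos: [0.6044, -0.0048, 0.1125] contact_force: [0.2, -0.4, -0.5] gripper_width: 0.952 
time: 34.1 tool_pos: [0.6051, -0.0049, 0.2454] contact_force: [-0.4, -0.3, -0.2] gripper_width: 0.949 
time: 34.6 tool_pos: [0.4041, 0.0183, 0.2423] contact_force: [-1.3, -0.4, 0.5] gripper_width: 0.949 
time: 35.1 tool_pos: [0.4063, 0.018, 0.2424] contact_force: [0.2, -0.1, 0.1] gripper_width: 0.951
```

View pics/end.png

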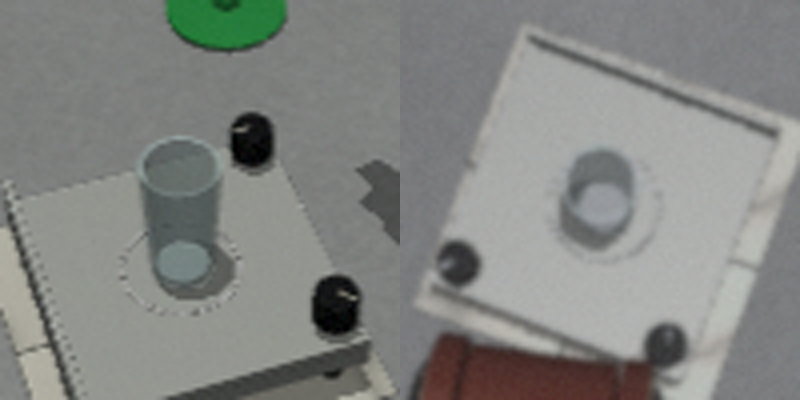

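The tumbler stands upright inside the ring (foot at crop 183,262), well clear of the gripper. Handing in.

```bash
python3 -c "
from plant import manip;print(manip.job_done())"
```

```text
the job is handed in; nothing more can be done
None
```

I wound the left knob's hanging foot down about 6 mm, after which push tests showed both front feet bearing, then set the tumbler upright inside the ring and handed the job in at about 35 s. On letting go of the knob the gripper caught it and raised that corner about 10 mm; I lowered it and re-tested the left corner, and the stand had shifted about 5 mm, within the 30 mm limit.

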